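# Close the denture flask: nudge its lid onto the guide pins

## Task

The brass lid of the denture flask has been put down out of register and is riding on the tips of the flask's two guide pins. Nudge the lid sideways with the fingertips until both of its holes drop over the pins and it lies flat and fully home on the flask. Do not lift the lid off, do not shove the flask away from its place, and leave the turntable and the other things on the bench undisturbed.

Things in the scene. Friction and masses are not known exactly. Their poses are not given: they have to be found in the camera images.
- flask: Brass denture flask full of plaster, loose on the bench, turned any way, 2.2 kg: 100 (x) by 108 (y) by 55 mm tall, corners of 14 mm radius. Origin: centre of its underside, z up. Two round steel guide pins, 10 mm thick with ball tips, stand 8 mm above its flat top face at x = 0, y = +42 and -42 mm. It stays put under a sideways push below 13 N.
- lid: Flat loose brass lid, 0.5 to 0.8 kg: 108 (x) by 116 (y) by 7 mm thick, corners of 14 mm radius, sides straight between. Round 13 mm through holes at x = 0, y = +42 and -42 mm. Origin: centre of its underside, z up. Home, its origin is 55 mm above the flask's underside and it overhangs the flask by 4 mm all round. Greased: a push of 3 to 6 N slides it.
- pin0 (a point): Tip of the guide pin on the flask's +y side, 63 mm above the flask's underside; stands 1 mm proud of the lid's top when the lid is home.
- pin1 (a point): Tip of the guide pin on the flask's -y side, 63 mm above the flask's underside.
- hole0 (a point): Centre of the lid's hole on its +y side, at the lid's underside; goes over pin0. At the start the lid is 14 to 22 mm off along the flask's +x, up to 10 mm along its y, turned up to 0.15 rad, and lies aslant on both pin tips and the flask's +x top edge. Its overhanging +x side is the low one, its underside there up to 5 mm below the flask's top face.
- hole1 (a point): Centre of the lid's hole on its -y side, at the lid's underside; goes over pin1.
- platter_mark (a point): Blue mark on the edge of the white enamel turntable (disc of 210 mm, top 33 mm above the bench, turns freely on ball bearings); the mark lies 98 mm from the disc's axis. Bystander.
- stone_model: Plaster model of a jaw standing on the turntable, 58 by 66 mm, 34 mm tall; origin at the centre of its underside. Bystander.
- impression_tray: Chrome perforated impression tray lying on the bench, about 115 by 75 mm, 17 mm tall; origin near the middle of its underside. Bystander.
- shade_guide: Blue plastic shade guide with tooth tabs in a sheet steel holder, 50 by 190 mm, 60 mm tall; origin at the centre of its underside. Bystander.
- dappen_dish: Squat amber glass dappen dish, 42 mm wide, 28 mm tall; origin at the centre of its underside. Bystander.
- plaster_spatula: Plaster spatula 200 mm long lying on the bench; origin about its middle. Bystander.
- mixing_bowl: Green rubber mixing bowl, 124 mm wide, 62 mm tall; origin at the centre of its underside. Bystander.
Not all that is in view belongs to the job. Of the things like the lid, leave any that is black; of the rest the smaller one is meant.

How it is judged:
By the outcome, as a careful person would: the job done as asked, in the order asked, and still so for the second after the job is handed in, with the robot touching nothing.
It also fails if it takes over 64 s, if anything falls off the work surface, if the arm or the gripper's body presses on something with over 40 N, if the wrist force passes 120 N, or if a joint passes its speed limit or range.

## Robot

A 6-joint arm with a two-finger parallel gripper is mounted at the origin on the work surface. World frame = base frame: x ahead of the robot, y to its left, z up, the work surface at z = 0. Lengths are in m, angles in rad, forces in N, time in s.
With the tool pointing down it reaches from about 0.35 to 0.975 m from the base axis. Payload 4.9 kg.
Tool frame: the origin (TCP) lies on the centre line of the jaws, within the pads' length; the fingertips stand manip.tip_reach ahead of it and the grasp point (between the pads) is the TCP (manip.tip_reach is the distance from the TCP to the fingertips, in m); z points along the fingers, y is the line along which they close (so a half turn about z gives the same grasp; the last joint's range is limited). The gripper opens to 85 mm and grips with 20 to 120 N. Pads are 22 mm wide; open, the fingers measure 114 mm over their backs; the gripper's body (76 mm by 85 mm) begins 54 mm behind the grasp point. The pads swing forward as they close: fully open they stand 13 mm farther back than shut.
Start: joints at [-1.221, 0.053, 1.613, -0, 1.476, -0.119], TCP at [0.282, -0.558, 0.25] pointing down, gripper open.
Joint ranges: [-3.01, 3.01], [-1.01, 2.22], [0.06, 2.58], [-1.02, 4.17], [0.09, 2.62], [-3.14, 3.14]. Speed limits (rad/s): [2.57, 2.57, 3.14, 3.14, 3.14, 3.14].

## Interface

Orientations are given as a unit quaternion [w, x, y, z].
In Python, from plant import manip gives the robot as it stands. The module is installed in compiled form; this text tells all that it offers.
- The arm moves only by the tool move_arm, never from a script. Its argument "rows" is a list of rows, each a list of 7 numbers: the shift along the tool's x, y, z in cm, then the turn, a rotation vector about the tool's x, y, z in degrees, then the opening, from -1 (shut) to 1 (fully open). In form: [[tx, ty, tz, ax, ay, az, jaw], ...]. A call has 1 to 20 rows; each row shifts and turns the commanded pose from where the row before left it, along the tool's axes as they then stand; what a row does not reach is not made up. A row lasts 1/12 s, in which the tool goes at most 41.7 mm and 7.16 degrees, less where a joint would pass 70% of its speed; a pose out of reach is approached as far as the arm can. A call is refused whole if a number of a shift passes 4.17 or a number of a turn 7.16, either way. A call with a gripper value outside its range is refused whole. The fingers move at their own pace and stop on an object; the grip force is fixed at half the most. Time passes only in rows, so rows that do not move let the fingers close. It gives the time, the measured TCP pose, the force, the opening and the grip force at its end, in the units of the state.
- manip.state(): the state, without advancing time (a new reading comes with each control period).
- manip.grab_frame(name): name is "side" or "top"; returns a dict with "img" (384x512x3 uint8, blue, green, red), "mtx" (3x3 intrinsics, pixels), "R" (3x3) and "t" (3): a world point X has camera coordinates R X + t. Camera axes: x right, y down, z forward; pixel columns grow to the right and rows downward; lengths in m; the calibration is good to about 2 mm. A picture is of the moment at which its call begins. There is no depth.
- manip.job_done(): hands the job in; it is judged then, once.
The state is a dict: "time": time; "joint_pos": joint angles; "joint_vel": joint speeds; "joint_efforts": joint torques, N m; "tool_pos": TCP position; "tool_rot": TCP orientation; "contact_force": force on the tool from outside, world axes, zero at the start; "ft_torque": the same for the moment, N m; "gripper_width": opening from 0.0 (shut) to 1.0 (fully open); "grasp_force": force on a finger pad.
Only numpy, scipy, OpenCV 4.12 (cv2) and the standard library are available. Lean on these libraries where they do the work, as an engineer would, in place of code of your own. Each camera call takes 0.05 s, during which the arm holds its last target. There are 200 camera calls.

## Working session

There is one attempt and no reset: what is moved stays moved. The work goes in short steps, Python scripts to look and compute and a tool call to move; the robot and the scene stay as the last step left them, time stands still between calls to the robot, and variables do not carry over. Pictures are saved under pics/ and viewed, at most 10 in all, crops included, and the job is handed in when it is done.

Besides the shell and the picture viewer there is one more tool, called after "Call:" as name(argument=value, ...) on one line, values as JSON. move_arm: Moves the arm, as the interface text tells. Its arguments: {"type":"object","properties":{"rows":{"type":"array","items":{"type":"array","items":{"type":"number"}}}},"required":["rows"]}

```bash
mkdir -p pics; cat > h.py <<'E'
import numpy as np, cv2, pickle
from plant import manip
def snap(tag):
    d={}
    for n in("side","top"):
        f=manip.grab_frame(n); d[n]=f; cv2.imwrite(f"pics/{tag}_{n}.png",f["img"])
    pickle.dump(d,open(f"pics/{tag}.pkl","wb")); return d
def load(tag): return pickle.load(open(f"pics/{tag}.pkl","rb"))
def proj(f,X):
    c=np.atleast_2d(X)@np.array(f["R"]).T+np.array(f["t"]); p=c@np.array(f["mtx"]).T; return p[:,:2]/p[:,2:]
def atz(f,uv,z):
    R=np.array(f["R"]);t=np.array(f["t"]);o=-R.T@t
    d=R.T@np.linalg.solve(np.array(f["mtx"]),[*uv,1]); return o+d*(z-o[2])/d[2]
def tri(fs,uvs):
    A=[];b=[]
    for f,uv in zip(fs,uvs):
        R=np.array(f["R"]);o=-R.T@np.array(f["t"]);d=R.T@np.linalg.solve(np.array(f["mtx"]),[*uv,1]);d/=np.linalg.norm(d)
        P=np.eye(3)-np.outer(d,d);A.append(P);b.append(P@o)
    A=np.vstack(A);b=np.hstack(b);x=np.linalg.lstsq(A,b,rcond=None)[0];return x,np.linalg.norm(A@x-b)
E
python3 - <<'E'
from h import *
d=snap("a")
for n in d: print(n,-np.array(d[n]["R"]).T@d[n]["t"],d[n]["mtx"][0][0])
print(manip.state(),manip.tip_reach)
cv2.imwrite("pics/a_both.png",cv2.resize(np.vstack([d["side"]["img"],d["top"]["img"]]),(400,600)))
E
```

```text
side [0.5167157  0.64827363 0.83253625] 351.4051722624507
top [0.33512896 0.023252   1.55440803] 431.7633495395699
{'time': 0.1, 'joint_pos': array([-1.22098516e+00,  5.32903589e-02,  1.61417354e+00, -3.93158620e-06,
        1.47599975e+00, -1.18962646e-01]), 'joint_vel': array([ 0.00043071,  0.0002031 , -0.00224759,  0.00222898,  0.00112286,
       -0.00090245]), 'joint_efforts': array([ 9.28537656e-05, -3.94904137e+01, -3.71362460e+01, -1.29823088e-04,
        3.95258467e-03, -1.59152787e-06]), 'tool_pos': array([ 0.28220593, -0.55706   ,  0.24917616]), 'tool_rot': array([-9.29045505e-04,  9.72656444e-01,  2.32246780e-01, -1.09683061e-04]), 'contact_force': array([ 0.08715074,  0.36204179, -0.12138798]), 'ft_torque': array([ 0.01086256, -0.05577405, -0.02250513]), 'grasp_force': 0.0, 'gripper_width': 0.9995304193854094} 0.019
```

View pics/a_top.png

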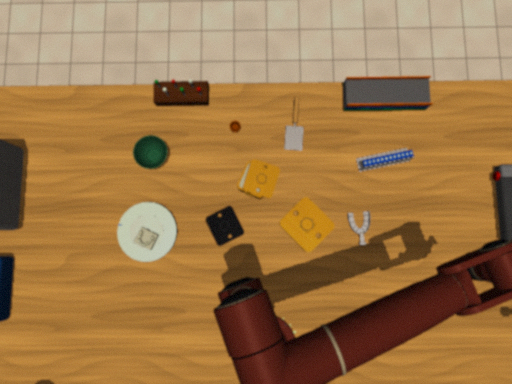

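View pics/a_side.png

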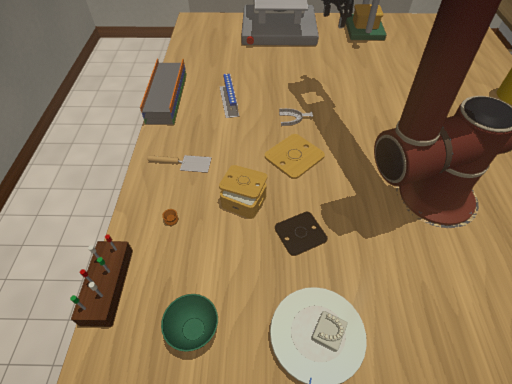

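Three lid-like plates show in the top view: black at (225,225), large brass lying on the bench at (307,223), and a smaller brass one on the flask at (261,179). The last fits: it is not black, it is the smaller brass one, and it sits aslant on a flask. I'll confirm it in an enlarged crop.

```bash
python3 - <<'E'
from h import *
d=load("a")
s=d["side"]["img"][155:220,208:280];t=d["top"]["img"][150:210,228:292]
r=lambda a:cv2.resize(a,(576,int(a.shape[0]*576/a.shape[1])),interpolation=cv2.INTER_CUBIC)
cv2.imwrite("pics/a_crop.png",cv2.resize(np.hstack([cv2.resize(s,(400,361),interpolation=cv2.INTER_CUBIC),cv2.resize(t,(400,361),interpolation=cv2.INTER_CUBIC)]),None,fx=1,fy=1))
E
```

```text
(no output)
```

View pics/a_crop.png

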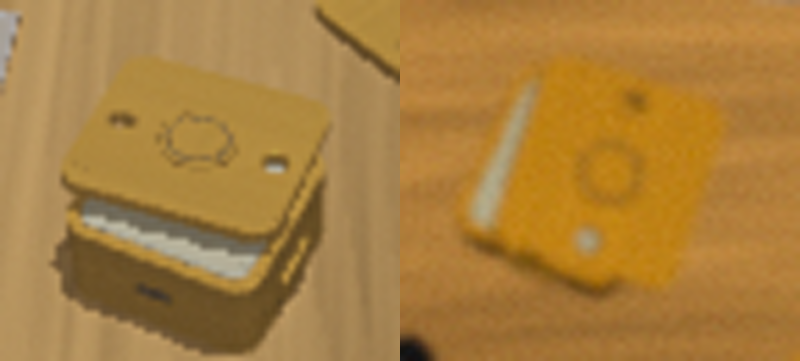

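```bash
python3 - <<'E'
from h import *
np.set_printoptions(precision=4,suppress=True)
d=load("a");S,T=d["side"],d["top"]
s=lambda x,y:(208+(x+.5)*72/400-.5,155+(y+.5)*65/361-.5)
t=lambda x,y:(228+(x-400+.5)*64/400-.5,150+(y+.5)*60/361-.5)
ha,hb=s(122,119),s(275,162)
for a in(ha,hb):
  for b in(t(635,101),t(588,240)): print(tri([S,T],[a,b]))
print("base in top",proj(T,[[0,0,0],[.1,0,0],[0,.1,0]]),"side",proj(S,[[0,0,0],[.1,0,0],[0,.1,0]]))
print("lid left-edge top ends z.066", atz(T,t(537,80),.066),atz(T,t(497,235),.066))
print("lid right edge", atz(T,t(724,110),.058),atz(T,t(680,275),.058))
print("flask left edge top",atz(T,t(525,90),.055),atz(T,t(466,220),.055))
print("flask left edge side front",[atz(S,s(*p),.055) for p in((75,225),(245,290),(320,180))])
E
```

```text
(array([ 0.6138, -0.0059,  0.0697]), np.float64(0.00426100142387662))
(array([0.57  , 0.0203, 0.0939]), np.float64(0.05294566508042599))
(array([0.5739, 0.0029, 0.0652]), np.float64(0.0621147319325615))
(array([0.5335, 0.0211, 0.0689]), np.float64(0.0029749211500485428))
base in top [[264.966  346.4124]
 [264.6588 316.3169]
 [235.9207 346.4611]] side [[435.7727 194.8548]
 [401.9661 194.4556]
 [446.362  223.1462]]
lid left-edge top ends z.066 [0.6305 0.0487 0.066 ] [0.5393 0.0715 0.066 ]
lid right edge [ 0.6133 -0.0564  0.058 ] [ 0.5163 -0.0303  0.058 ]
flask left edge top [0.6267 0.0557 0.055 ] [0.5498 0.0892 0.055 ]
flask left edge side front [array([0.6315, 0.0527, 0.055 ]), array([0.5449, 0.0915, 0.055 ]), array([0.5085, 0.0218, 0.055 ])]
```

```bash
cat >> h.py <<'E'
def outline(hx,hy,r=.014,n=6):
    P=[]
    for sx,sy,a0 in((1,1,0),(-1,1,90),(-1,-1,180),(1,-1,270)):
        for a in np.radians(np.linspace(a0,a0+90,n)): P.append((sx*(hx-r)+r*np.cos(a),sy*(hy-r)+r*np.sin(a)))
    return np.array(P)
def pose(P,z,x,y,yaw):
    c,s=np.cos(yaw),np.sin(yaw);P=np.atleast_2d(P);return np.c_[x+c*P[:,0]-s*P[:,1],y+s*P[:,0]+c*P[:,1],np.full(len(P),z)]
def overlay(d,fl,lid,name,W=400,k=None,lidz=(.055,.062)):
    out=[]
    for n in("side","top"):
        f=d[n];c=proj(f,[[fl[0],fl[1],.05]])[0];x0,y0=(c-36).astype(int)
        im=f["img"][y0:y0+72,x0:x0+72];sc=W/72;im=cv2.resize(im,(W,W),interpolation=cv2.INTER_CUBIC)
        def dr(X,col,closed=True):
            q=((proj(f,X)-[x0,y0]+.5)*sc-.5).round().astype(int);cv2.polylines(im,[q.reshape(-1,1,2)],closed,col,1)
        if fl is not None:
            for z in(0,.055): dr(pose(outline(.05,.054),z,*fl),(255,0,0))
            for y in(.042,-.042): dr(pose([[0,y]],.063,*fl).repeat(2,0)+[[-.003,0,0],[.003,0,0]],(0,0,255))
        if lid is not None:
            for z in lidz: dr(pose(outline(.054,.058),z,*lid),(0,255,0))
        out.append(im)
    cv2.imwrite(f"pics/{name}.png",np.hstack(out))
E
python3 - <<'E'
from h import *
d=load("a")
yaw=np.radians(-114);x=np.array([np.cos(yaw),np.sin(yaw)]);y=np.array([-x[1],x[0]])
m=np.array([.588,.0722])+.05*x   # edge midpoint guess
print(m)
overlay(d,(*m,yaw),None,"ov1")
E
```

```text
[0.56766317 0.02652273]
```

View pics/ov1.png

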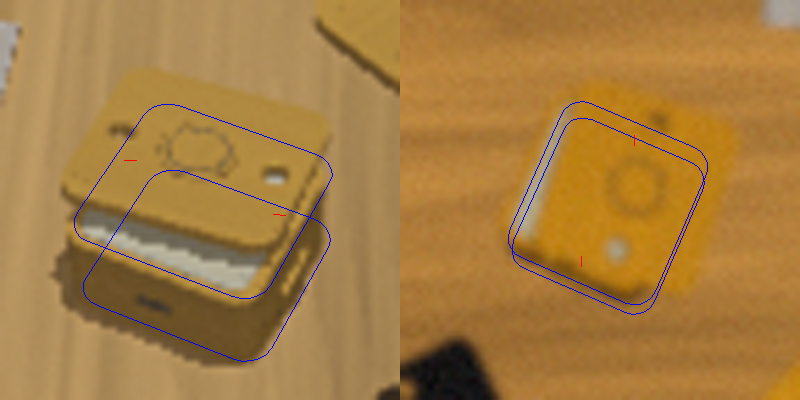

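The crop shows the brass lid on the flask, low toward world −y, with holes at side (230,176) and (257,184). It is about +15 mm off along flask x, about +10 mm along y, and turned about 5°. I'll square the y side first with both fingertips as a flat pusher, then x.

Call:
move_arm(rows=[[2.88,-1.5,0,0,0,0,0],[2.88,-1.5,0,0,0,0,0],[2.88,-1.5,0,0,0,0,0],[2.88,-1.5,0,0,0,0,0],[2.88,-1.5,0,0,0,0,0],[2.88,-1.5,0,0,0,0,0],[2.88,-1.5,0,0,0,0,0],[2.88,-1.5,0,0,0,0,0],[2.88,-1.5,0,0,0,0,0],[2.88,-1.5,0,0,0,0,0],[2.88,-1.5,0,0,0,0,0],[2.88,-1.5,0,0,0,0,0],[2.88,-1.5,0,0,0,0,0],[2.88,-1.5,0,0,0,0,0],[2.88,-1.5,0,0,0,0,0],[2.88,-1.5,0,0,0,0,0],[2.88,-1.5,0,0,0,0,0],[2.88,-1.5,0,0,0,0,0],[2.88,-1.5,0,0,0,0,0],[2.88,-1.5,0,0,0,0,0]])

```text
time: 1.77
tool_pos: [0.6611, -0.0281, 0.2496]
tool_rot: [-0.0, 0.973, 0.232, -0.001]
contact_force: [0.4, -0.3, 0.6]
gripper_width: 0.497
grasp_force: 0.0
```

Call:
move_arm(rows=[[0,0,0,0,0,5.1,0],[0,0,0,0,0,5.1,0],[0,0,0,0,0,5.1,0],[0,0,0,0,0,5.1,0],[0,0,0,0,0,5.1,0],[0,0,0,0,0,5.1,0],[0,0,0,0,0,5.1,0],[0,0,0,0,0,5.1,0],[0,0,0,0,0,5.1,0],[0,0,0,0,0,5.0,0],[0,0,0,0,0,0,0],[0,0,0,0,0,0,0]])

```text
time: 2.77
tool_pos: [0.6604, -0.0297, 0.2497]
tool_rot: [0.0, 0.978, -0.207, -0.001]
contact_force: [-0.3, -1.0, 0.4]
gripper_width: 0.5
grasp_force: 0.0
```

```bash
cat >> h.py <<'E'
FL=(.570,.026,np.radians(-114))
def where(fl=FL):
    s=manip.state();w,x,y,z=s["tool_rot"];X=np.array([1-2*(y*y+z*z),2*(x*y+w*z)]);p=s["tool_pos"]
    c,sn=np.cos(fl[2]),np.sin(fl[2]);q=p[:2]-fl[:2]
    print("t",round(s["time"],2),"pos",p.round(4),"toolx deg",np.degrees(np.arctan2(X[1],X[0])).round(2),"flask xy mm",(1e3*np.array([c*q[0]+sn*q[1],-sn*q[0]+c*q[1]])).round(1),"F",s["contact_force"].round(1),"w",round(s["gripper_width"],3),"tip",manip.tip_reach)
E
python3 - <<'E'
from h import *
where()
E
```

```text
t 2.77 pos [ 0.6604 -0.0297  0.2497] toolx deg -23.91 flask xy mm [ 14.1 105.3] F [-0.3 -1.   0.4] w 0.5 tip 0.019
```

Call:
move_arm(rows=[[0,0,2.5,0,0,0,0],[0,0,2.5,0,0,0,0],[0,0,2.5,0,0,0,0],[0,0,2.5,0,0,0,0],[0,0,2.5,0,0,0,0],[0,0,2.5,0,0,0,0],[0,0,0,0,0,0,0],[0,0,0,0,0,0,0]])

```text
time: 3.43
tool_pos: [0.6593, -0.0295, 0.0984]
tool_rot: [0.0, 0.978, -0.208, -0.002]
contact_force: [-0.5, 1.0, 0.8]
gripper_width: 0.501
grasp_force: 0.0
```

```bash
python3 - <<'E'
from h import *
where(); d=snap("b")
f=d["side"];p=manip.state()["tool_pos"]
print(proj(f,[p,p-[0,0,.019]]))
im=f["img"][130:202,190:286]; im=cv2.resize(im,(800,600),interpolation=cv2.INTER_CUBIC)
X=np.array([.9135,-.4067,0]);Y=np.array([-.4067,-.9135,0]);S=600/72
for h,col in((0,(0,255,0)),(.019,(0,0,255))):
    for s in(-1,1):
        q=[p+X*a+Y*s*b-[0,0,h] for a,b in((-.011,.021),(.011,.021),(.011,.0355),(-.011,.0355))]
        u=((proj(f,q)-[190,130]+.5)*S-.5).round().astype(int);cv2.polylines(im,[u.reshape(-1,1,2)],True,col,1)
cv2.imwrite("pics/b_crop.png",im)
E
```

```text
t 3.43 pos [ 0.6593 -0.0295  0.0984] toolx deg -23.97 flask xy mm [ 14.4 104.1] F [-0.5  1.   0.8] w 0.501 tip 0.019
[[211.38181412 161.72400693]
 [212.08479478 166.24168107]]
```

View pics/b_crop.png

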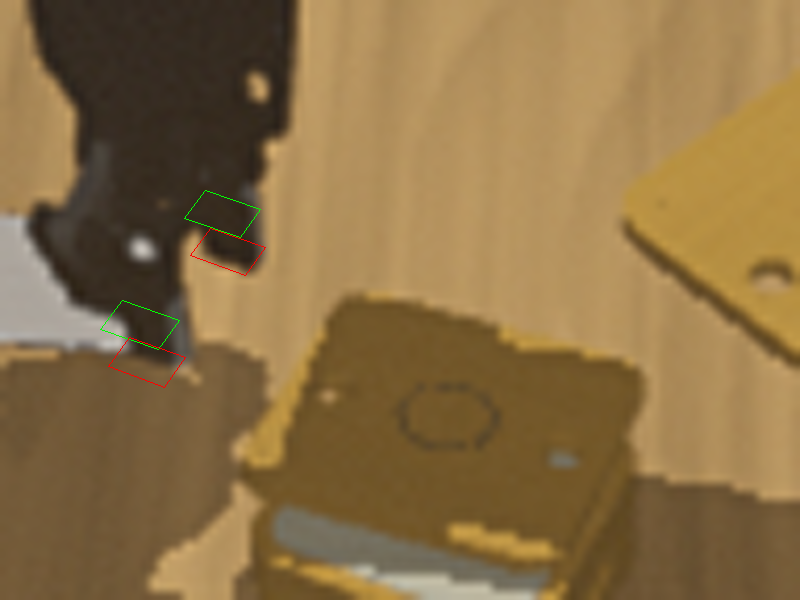

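The fingertips show at about (165,360) and (245,265) in the crop, roughly 15–17 mm below the TCP. The lid's +y edge is to their right and clear.

Call:
move_arm(rows=[[0,0,1.3,0,0,0,0],[0,0,1.3,0,0,0,0],[-0.5,0,0,0,0,0,0],[-0.5,0,0,0,0,0,0],[0,0,0,0,0,0,0],[0,0,0,0,0,0,0],[0,0,0,0,0,0,0]])

```text
time: 4.12
tool_pos: [0.6519, -0.0256, 0.075]
tool_rot: [-0.0, 0.978, -0.208, 0.001]
contact_force: [-0.3, -0.5, -0.2]
gripper_width: 0.495
grasp_force: 0.0
```

Call:
move_arm(rows=[[-0.1,0,0,0,0,0,0],[-0.1,0,0,0,0,0,0],[-0.1,0,0,0,0,0,0],[-0.1,0,0,0,0,0,0],[-0.1,0,0,0,0,0,0],[-0.1,0,0,0,0,0,0],[0,0,0,0,0,0,0]])

```text
time: 4.7
tool_pos: [0.6459, -0.023, 0.0742]
tool_rot: [-0.0, 0.978, -0.208, -0.0]
contact_force: [0.7, -0.3, -0.6]
gripper_width: 0.498
grasp_force: 0.0
```

```bash
python3 - <<'E'
from h import *
where()
E
```

```text
t 4.7 pos [ 0.6459 -0.023   0.0742] toolx deg -24.04 flask xy mm [13.9 89.3] F [ 0.7 -0.3 -0.6] w 0.498 tip 0.019
```

Call:
move_arm(rows=[[-0.1,0,0.2,0,0,0,0],[-0.1,0,0,0,0,0,0],[-0.1,0,0,0,0,0,0],[-0.1,0,0,0,0,0,0],[0,0,0,0,0,0,0],[0,0,0,0,0,0,0]])

```text
time: 5.2
tool_pos: [0.6424, -0.0215, 0.0724]
tool_rot: [0.0, 0.978, -0.208, 0.0]
contact_force: [0.4, -0.1, -0.3]
gripper_width: 0.503
grasp_force: 0.0
```

Call:
move_arm(rows=[[-0.1,0,0,0,0,0,0],[-0.1,0,0,0,0,0,0],[-0.1,0,0,0,0,0,0],[0,0,0,0,0,0,0],[0,0,0,0,0,0,0]])

```text
time: 5.62
tool_pos: [0.6396, -0.0202, 0.0723]
tool_rot: [0.0, 0.978, -0.208, -0.0]
contact_force: [-0.3, 0.1, -0.1]
gripper_width: 0.498
grasp_force: 0.0
```

Call:
move_arm(rows=[[-0.1,0,0,0,0,0,0],[-0.1,0,0,0,0,0,0],[-0.1,0,0,0,0,0,0],[0,0,0,0,0,0,0],[0,0,0,0,0,0,0]])

```text
time: 6.03
tool_pos: [0.637, -0.0192, 0.0725]
tool_rot: [0.0, 0.978, -0.208, 0.0]
contact_force: [0.4, -0.6, -1.0]
gripper_width: 0.496
grasp_force: 0.5
```

```bash
python3 - <<'E'
from h import *
where(); snap("c")
E
```

```text
t 6.03 pos [ 0.637  -0.0192  0.0725] toolx deg -24.04 flask xy mm [14.  79.6] F [ 0.4 -0.6 -1. ] w 0.496 tip 0.019
```

Call:
move_arm(rows=[[-0.1,0,0,0,0,0,0],[-0.1,0,0,0,0,0,0],[0,0,0,0,0,0,0],[0,0,0,0,0,0,0]])

```text
time: 6.47
tool_pos: [0.635, -0.0182, 0.0724]
tool_rot: [-0.0, 0.978, -0.208, -0.0]
contact_force: [0.3, -1.0, -0.4]
gripper_width: 0.503
grasp_force: 0.6
```

Call:
move_arm(rows=[[-0.1,0,0,0,0,0,0],[-0.1,0,0,0,0,0,0],[0,0,0,0,0,0,0],[0,0,0,0,0,0,0]])

```text
time: 6.8
tool_pos: [0.6331, -0.0173, 0.0723]
tool_rot: [-0.0, 0.978, -0.208, -0.0]
contact_force: [0.6, -1.5, 1.2]
gripper_width: 0.501
grasp_force: 0.5
```

```bash
python3 - <<'E'
from h import *
where();d=snap("c2")
a=[cv2.resize(d["side"]["img"][140:212,205:277],(400,400),interpolation=cv2.INTER_CUBIC),cv2.resize(d["top"]["img"][140:212,225:297],(400,400),interpolation=cv2.INTER_CUBIC)]
cv2.imwrite("pics/c2_crop.png",np.hstack(a))
E
```

```text
t 6.8 pos [ 0.6331 -0.0173  0.0723] toolx deg -24.04 flask xy mm [13.9 75.3] F [ 0.6 -1.5  1.2] w 0.501 tip 0.019
```

View pics/c2_crop.png

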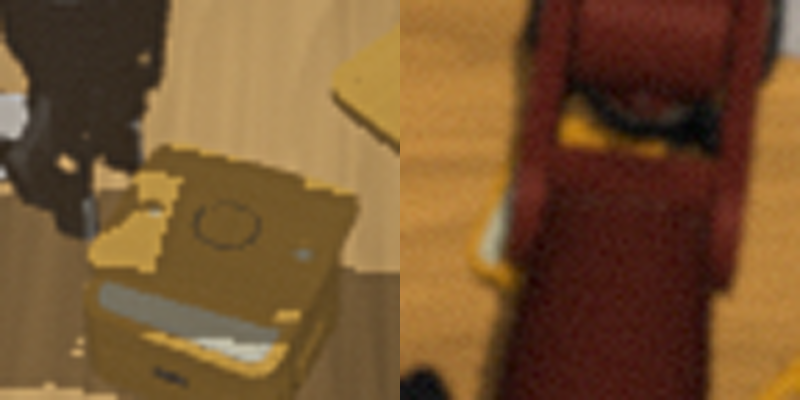

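```bash
cat >> h.py <<'E'
def lidrel(pa,pb,f,z=.069,fl=FL):
    A=atz(f,pa,z)[:2];B=atz(f,pb,z)[:2];m=(A+B)/2-fl[:2];v=A-B
    c,s=np.cos(fl[2]),np.sin(fl[2])
    print("A,B",A.round(4),B.round(4),"centre rel mm",(1e3*np.array([c*m[0]+s*m[1],-s*m[0]+c*m[1]])).round(1),"yaw err deg",(np.degrees(np.arctan2(v[1],v[0]))-np.degrees(fl[2])-90).round(1),"dist",(1e3*np.linalg.norm(v)).round(1))
E
python3 - <<'E'
from h import *
f=load("c2")["side"]
lidrel((229.55,176),(257.1,183.8),f); lidrel((232.3,177.7),(259.3,185.8),f)
E
```

```text
A,B [ 0.6108 -0.0058] [0.5314 0.0219] centre rel mm [16.   8.4] yaw err deg 4.8 dist 84.1
A,B [6.026e-01 4.000e-04] [0.5252 0.029 ] centre rel mm [12.8 -1. ] yaw err deg 3.7 dist 82.5
```

Call:
move_arm(rows=[[1,0,0,0,0,0,0],[1,0,-1,0,0,0,0],[0,0,-2.5,0,0,0,0],[0,0,-2.5,0,0,0,0],[0,0,-2,0,0,0,0],[0,0,0,0,0,-7,0],[0,0,0,0,0,-7,0],[0,0,0,0,0,-7,0],[0,0,0,0,0,-7,0],[0,0,0,0,0,-7,0],[0,0,0,0,0,-7,0],[0,0,0,0,0,-7,0],[0,0,0,0,0,-7,0],[0,0,0,0,0,-7,0],[0,0,0,0,0,-7,0],[0,0,0,0,0,-7,0],[0,0,0,0,0,-7,0],[0,0,0,0,0,-6,0]])

```text
time: 8.4
tool_pos: [0.6517, -0.0256, 0.1519]
tool_rot: [-0.001, 0.837, 0.547, -0.0]
contact_force: [-0.2, -0.5, -0.6]
gripper_width: 0.502
grasp_force: 0.0
```

Call:
move_arm(rows=[[-2.15,-2.4,0,0,0,0,0],[-2.15,-2.4,0,0,0,0,0],[-2.15,-2.4,0,0,0,0,0],[-2.15,-2.4,0,0,0,0,0],[0,0,0,0,0,0,0],[0,0,0,0,0,0,0]])

```text
time: 8.9
tool_pos: [0.5278, -0.0653, 0.1518]
tool_rot: [-0.001, 0.839, 0.544, -0.0]
contact_force: [0.1, 0.4, 0.4]
gripper_width: 0.498
grasp_force: 0.0
```

```bash
python3 - <<'E'
from h import *
where();d=snap("e")
overlay(d,FL,None,"e_ov")
E
```

```text
t 8.9 pos [ 0.5278 -0.0653  0.1518] toolx deg 65.88 flask xy mm [100.6  -1.5] F [0.1 0.4 0.4] w 0.498 tip 0.019
```

View pics/e_ov.png

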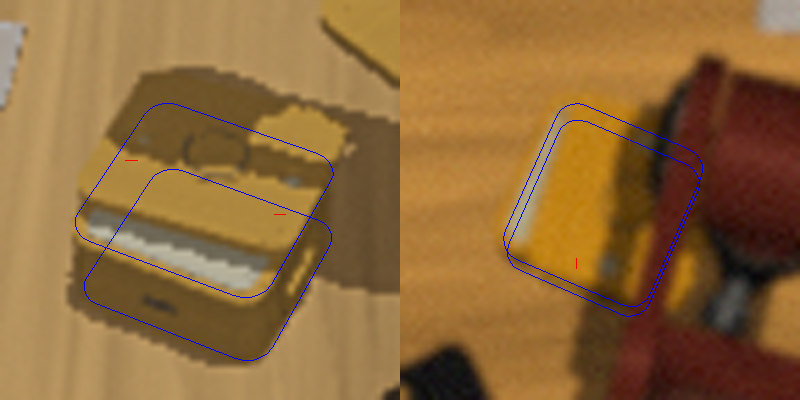

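```bash
python3 - <<'E'
from h import *
for tag in("a","e"):
  d=load(tag)
  for n,(u0,v0,u1,v1) in (("side",(212,165,275,215)),("top",(235,150,290,205))):
    f=d[n];im=cv2.resize(f["img"][v0:v1,u0:u1],None,fx=4,fy=4,interpolation=cv2.INTER_LINEAR);h=cv2.cvtColor(im,cv2.COLOR_BGR2HSV)
    m=(h[...,1]<75)&(h[...,2]>95);k,lab,st,_=cv2.connectedComponentsWithStats(m.astype(np.uint8))
    i=1+np.argmax(st[1:,4]);vv,uu=np.where(lab==i)
    P=np.array([atz(f,(u0+(u+.5)/4-.5,v0+(v+.5)/4-.5),.055)[:2] for u,v in zip(uu,vv)])-FL[:2]
    c,s=np.cos(FL[2]),np.sin(FL[2]);X=1e3*np.c_[c*P[:,0]+s*P[:,1],-s*P[:,0]+c*P[:,1]]
    print(tag,n,len(X),"x",np.percentile(X[:,0],[0,2,50,98]).round(1),"y",np.percentile(X[:,1],[0,1,50,99,100]).round(1))
    for lo in range(-45,46,15):
        q=X[abs(X[:,1]-lo)<5]
        if len(q): print("   y",lo,"xmin",q[:,0].min().round(1),"xmax",q[:,0].max().round(1))
E
```

```text
a side 2642 x [-46.5 -45.5 -37.  -26.2] y [-45.9 -44.9  -6.3  44.2  46.5]
   y -45 xmin -44.9 xmax -22.2
   y -30 xmin -46.0 xmax -25.2
   y -15 xmin -46.5 xmax -26.7
   y 0 xmin -46.1 xmax -28.2
   y 15 xmin -45.8 xmax -29.0
   y 30 xmin -46.0 xmax -31.0
   y 45 xmin -45.5 xmax -31.9
a top 200 x [-47.6 -47.1 -44.1 -40.9] y [-37.8 -37.4 -23.3  -5.9  -5.1]
   y -30 xmin -46.9 xmax -40.4
   y -15 xmin -47.6 xmax -42.1
e side 2616 x [-46.7 -45.5 -37.  -26.5] y [-45.9 -44.6  -6.1  44.1  46.3]
   y -45 xmin -44.9 xmax -23.9
   y -30 xmin -46.0 xmax -24.9
   y -15 xmin -46.7 xmax -26.4
   y 0 xmin -46.1 xmax -28.2
   y 15 xmin -45.8 xmax -29.0
   y 30 xmin -46.0 xmax -31.0
   y 45 xmin -45.5 xmax -32.2
e top 180 x [-47.5 -47.  -44.4 -41.4] y [-37.3 -36.7 -23.   -6.2  -5.1]
   y -30 xmin -47.2 xmax -41.0
   y -15 xmin -47.0 xmax -42.2
```

```bash
cat >> h.py <<'E'
def holes(f,u0=212,v0=160,u1=275,v1=195):
    im=cv2.resize(f["img"][v0:v1,u0:u1],None,fx=8,fy=8,interpolation=cv2.INTER_CUBIC).astype(float)
    sat=1-im.min(2)/im.max(2); bg=cv2.medianBlur((sat*255).clip(0,255).astype(np.uint8),99).astype(float)
    m=((bg-sat*255)>45).astype(np.uint8);k,l,st,ce=cv2.connectedComponentsWithStats(m)
    for i in range(1,k):
        if 60<st[i,4]<2500: print((u0+(ce[i]+.5)/8-.5)[0].round(2),(v0+(ce[i]+.5)/8-.5)[1].round(2),"area",st[i,4]/64,"wh",st[i,2:4]/8)
E
python3 - <<'E'
from h import *
for t in"ae":
    print(t);holes(load(t)["side"])
    im=load(t)["side"]["img"]; c=proj(load(t)["side"],[[*FL[:2],.05]])[0];print((c-36).astype(int))
e=load("e")["side"];x0,y0=(proj(e,[[*FL[:2],.05]])[0]-36).astype(int)
cv2.imwrite("pics/e_z.png",cv2.resize(e["img"][y0+8:y0+48,x0+10:x0+64],(800,593),interpolation=cv2.INTER_CUBIC))
print(x0+10,y0+8,800/54)
E
```

```text
a
257.06 184.73 area 6.515625 wh [3.625 2.125]
224.67 192.33 area 14.953125 wh [5.375 4.25 ]
234.3 193.83 area 5.140625 wh [4.875 1.625]
[207 153]
e
232.38 177.82 area 1.15625 wh [1.25  1.125]
259.28 185.2 area 4.484375 wh [3. 2.]
224.75 192.39 area 14.515625 wh [5.5   4.125]
234.42 193.86 area 4.9375 wh [4.625 1.625]
[207 153]
217 161 14.814814814814815
```

View pics/e_z.png

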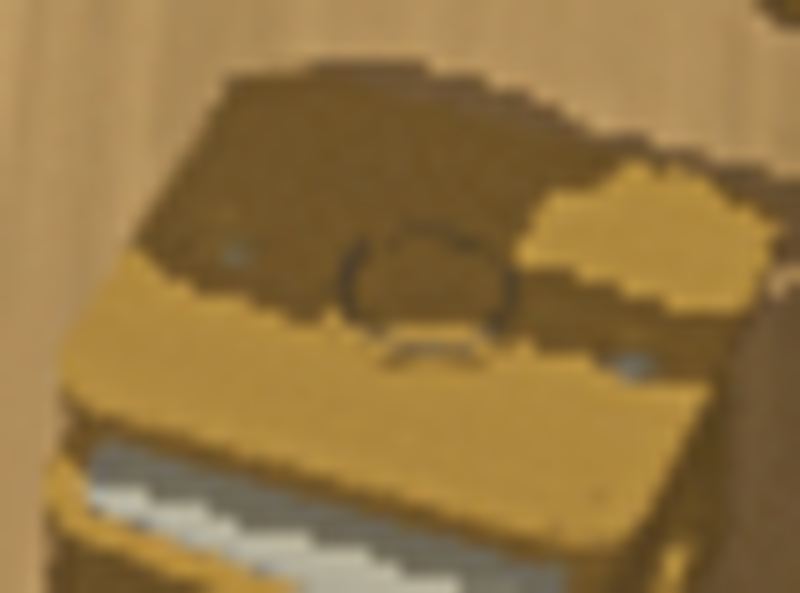

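```bash
python3 - <<'E'
from h import *
f=load("e")["side"];c,s=np.cos(FL[2]),np.sin(FL[2])
def rel(p,z):
    q=atz(f,p,z)[:2]-FL[:2];return (1e3*np.array([c*q[0]+s*q[1],-s*q[0]+c*q[1]])).round(1)
g=lambda x,y:(217+(x+.5)/14.81-.5,161+(y+.5)/14.81-.5)
for n,p,z in(("ring now",g(430,292),.068),("ring a",(208+197.5*.18-.5,155+140.5*.18-.5),.068),("ring now lo",g(430,292),.065),
 ("left end",g(62,370),.074),("right end of -x edge",g(625,520),.074),("+x+y corner",g(235,75),.058),("+x-y corner",g(765,225),.058)): print(n,rel(p,z))
E
```

```text
ring now [18.3  2. ]
ring a [16.8  9.3]
ring now lo [20.5  3.2]
left end [-32.4  54. ]
right end of -x edge [-20.1 -57. ]
+x+y corner [60.2 66.7]
+x-y corner [ 68.6 -46.1]
```

Call:
move_arm(rows=[[0,0,2.2,0,0,0,0],[0,0,2.2,0,0,0,0],[0,0,2.2,0,0,0,0],[0,0,2.1,0,0,0,0],[0,0,0,0,0,0,0],[0,0,0,0,0,0,0],[0.3,0,0,0,0,0,0],[0.3,0,0,0,0,0,0],[0.3,0,0,0,0,0,0],[0.3,0,0,0,0,0,0],[0.3,0,0,0,0,0,0],[0,0,0,0,0,0,0],[0,0,0,0,0,0,0]])

```text
time: 10.08
tool_pos: [0.5351, -0.0512, 0.0656]
tool_rot: [0.0, 0.839, 0.545, 0.0]
contact_force: [0.3, 0.5, 0.4]
gripper_width: 0.504
grasp_force: 0.0
```

Call:
move_arm(rows=[[0.1,0,0,0,0,0,0],[0.1,0,0,0,0,0,0],[0.1,0,0,0,0,0,0],[0.1,0,0,0,0,0,0],[0.1,0,0,0,0,0,0],[0,0,0,0,0,0,0]])

```text
time: 10.58
tool_pos: [0.537, -0.0467, 0.0653]
tool_rot: [-0.0, 0.839, 0.544, -0.0]
contact_force: [-1.1, -1.5, 0.7]
gripper_width: 0.497
grasp_force: 1.1
```

```bash
python3 - <<'E'
from h import *
where()
holes(snap("g")["side"])
E
```

```text
t 10.58 pos [ 0.537  -0.0467  0.0653] toolx deg 65.96 flask xy mm [79.8 -0.6] F [-1.1 -1.5  0.7] w 0.497 tip 0.019
246.65 163.73 area 16.953125 wh [2.75 8.75]
267.96 160.56 area 1.515625 wh [2.125 1.875]
262.8 169.87 area 14.609375 wh [3.    7.125]
257.91 186.13 area 5.609375 wh [3.75  1.875]
224.69 192.47 area 14.703125 wh [5.375 4.125]
232.18 193.75 area 5.375 wh [5.375 1.875]
```

Call:
move_arm(rows=[[0.1,0,0,0,0,0,0],[0.1,0,0,0,0,0,0],[0.1,0,0,0,0,0,0],[0.1,0,0,0,0,0,0]])

```text
time: 11.02
tool_pos: [0.5386, -0.0431, 0.0653]
tool_rot: [0.0, 0.839, 0.544, -0.0]
contact_force: [-2.8, -2.6, 1.8]
gripper_width: 0.5
grasp_force: 1.7
```

Call:
move_arm(rows=[[0.1,0,0,0,0,0,0],[0.1,0,0,0,0,0,0],[0.1,0,0,0,0,0,0],[0,0,0,0,0,0,0]])

```text
time: 11.35
tool_pos: [0.5403, -0.0402, 0.0656]
tool_rot: [0.0, 0.839, 0.544, 0.0]
contact_force: [-1.6, -2.0, 1.4]
gripper_width: 0.503
grasp_force: 1.4
```

```bash
python3 - <<'E'
from h import *
where()
d=snap("i");e=d["side"];holes(e)
cv2.imwrite("pics/i_z.png",cv2.resize(e["img"][157:211,217:275],(644,600),interpolation=cv2.INTER_CUBIC))
E
```

```text
t 11.35 pos [ 0.5403 -0.0402  0.0656] toolx deg 65.95 flask xy mm [72.6 -0.2] F [-1.6 -2.   1.4] w 0.503 tip 0.019
245.34 165.23 area 15.40625 wh [2.75  7.375]
267.26 162.47 area 0.953125 wh [1.25  1.125]
261.6 171.19 area 13.9375 wh [2.375 7.   ]
255.82 187.49 area 5.515625 wh [3.375 2.125]
225.75 193.24 area 17.109375 wh [8.375 3.375]
```

View pics/i_z.png

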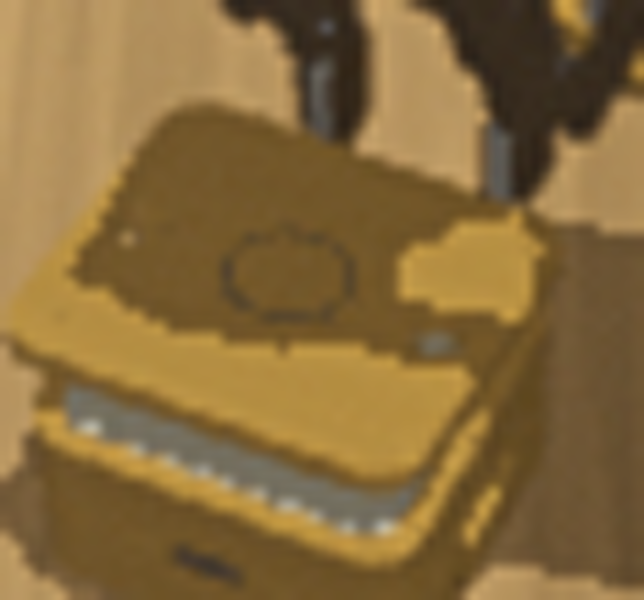

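```bash
python3 - <<'E'
from h import *
f=load("i")["side"];c,s=np.cos(FL[2]),np.sin(FL[2])
def rel(p,z):
    q=atz(f,p,z)[:2]-FL[:2];return (1e3*np.array([c*q[0]+s*q[1],-s*q[0]+c*q[1]])).round(1)
g=lambda x,y:(217+(x+.5)/11.11-.5,157+(y+.5)/11.11-.5)
for n,p,z in(("ring",g(288,273),.069),("-x+y corner arc left",g(8,325),.076),("-x edge L",g(30,350),.069),("-x edge R",g(360,480),.069),("flask -x edge L",g(50,440),.055),("flask R",g(370,562),.055),("-y edge",g(470,385),.070),("hole A",g(125,237),.068),("hole B",g(435,343),.068)): print(n,p,rel(p,z))
E
```

```text
ring (242.46759675967598, 181.11746174617463) [11.   8.2]
-x+y corner arc left (217.26507650765078, 185.7979297929793) [-38.7  61.2]
-x edge L (219.24527452745275, 188.04815481548155) [-38.7  55.7]
-x edge R (248.94824482448246, 199.74932493249327) [-40.5 -37.2]
flask -x edge L (221.04545454545453, 196.14896489648964) [-52.7  43.7]
flask R (249.84833483348336, 207.13006300630065) [-52.7 -45.5]
-y edge (258.84923492349236, 191.1984698469847) [ -3.2 -49.5]
hole A (227.7961296129613, 177.8771377137714) [ 4.9 52. ]
hole B (255.6989198919892, 187.4180918091809) [  6.7 -35.2]
```

The crop shows yaw squared, with the ring at (242.5,181.1). The lid is still about 8 mm off in +y and about 10 mm in x. Next is another y push with yaw aligned.

Call:
move_arm(rows=[[-1,0,0,0,0,0,0],[-1,0,-1,0,0,0,0],[0,0,-2.5,0,0,0,0],[0,0,-2.5,0,0,0,0],[0,0,-2.5,0,0,0,0],[2.1,2.4,0,0,0,0,0],[2.1,2.4,0,0,0,0,0],[2.1,2.4,0,0,0,0,0],[2.1,2.4,0,0,0,0,0],[0,0,0,0,0,0,0]])

```text
time: 12.28
tool_pos: [0.6572, -0.0204, 0.1506]
tool_rot: [0.0, 0.839, 0.545, 0.002]
contact_force: [-1.2, 0.3, 0.6]
gripper_width: 0.498
grasp_force: 0.0
```

Call:
move_arm(rows=[[0,0,0,0,0,7,0],[0,0,0,0,0,7,0],[0,0,0,0,0,7,0],[0,0,0,0,0,7,0],[0,0,0,0,0,7,0],[0,0,0,0,0,7,0],[0,0,0,0,0,7,0],[0,0,0,0,0,7,0],[0,0,0,0,0,7,0],[0,0,0,0,0,7,0],[0,0,0,0,0,7,0],[0,0,0,0,0,7,0],[0,0,0,0,0,6,0],[0,0,0,0,0,0,0]])

```text
time: 13.45
tool_pos: [0.6531, -0.0217, 0.1508]
tool_rot: [-0.0, 0.978, -0.209, 0.0]
contact_force: [0.0, -0.5, 0.1]
gripper_width: 0.5
grasp_force: 0.0
```

```bash
python3 - <<'E'
from h import *
where()
E
```

```text
t 13.45 pos [ 0.6531 -0.0217  0.1508] toolx deg -24.17 flask xy mm [ 9.8 95.3] F [ 0.  -0.5  0.1] w 0.5 tip 0.019
```

Call:
move_arm(rows=[[0,0,2,0,0,0,0],[0,0,2,0,0,0,0],[0,0,2,0,0,0,0],[0,0,1.9,0,0,0,0],[0,0,0,0,0,0,0],[-0.4,0,0,0,0,0,0],[-0.4,0,0,0,0,0,0],[-0.4,0,0,0,0,0,0],[-0.3,0,0,0,0,0,0],[0,0,0,0,0,0,0]])

```text
time: 14.28
tool_pos: [0.64, -0.0147, 0.0727]
tool_rot: [-0.0, 0.978, -0.208, 0.001]
contact_force: [-0.1, -0.3, -0.1]
gripper_width: 0.501
grasp_force: 0.0
```

Call:
move_arm(rows=[[-0.1,0,0,0,0,0,0],[-0.1,0,0,0,0,0,0],[-0.1,0,0,0,0,0,0],[-0.1,0,0,0,0,0,0]])

```text
time: 14.62
tool_pos: [0.6365, -0.0134, 0.0714]
tool_rot: [0.0, 0.978, -0.208, 0.0]
contact_force: [-0.3, -1.2, -0.3]
gripper_width: 0.501
grasp_force: 0.9
```

Call:
move_arm(rows=[[-0.1,0,0,0,0,0,0],[-0.1,0,0,0,0,0,0],[-0.1,0,0,0,0,0,0],[-0.1,0,0,0,0,0,0],[-0.1,0,0,0,0,0,0],[0,0,0,0,0,0,0]])

```text
time: 15.12
tool_pos: [0.6315, -0.0111, 0.0713]
tool_rot: [-0.0, 0.978, -0.208, -0.0]
contact_force: [1.2, -1.4, 0.5]
gripper_width: 0.498
grasp_force: 0.5
```

```bash
python3 - <<'E'
from h import *
where()
d=snap("k");e=d["side"];holes(e)
E
```

```text
t 15.12 pos [ 0.6315 -0.0111  0.0713] toolx deg -24.04 flask xy mm [ 8.9 71.3] F [ 1.2 -1.4  0.5] w 0.498 tip 0.019
229.1 164.04 area 3.265625 wh [2.    2.375]
220.8 179.36 area 11.015625 wh [2.875 5.25 ]
231.88 178.58 area 2.25 wh [1.75 1.75]
257.79 188.02 area 5.171875 wh [3.5   1.875]
225.82 193.25 area 18.359375 wh [8.625 3.25 ]
```

Call:
move_arm(rows=[[-0.1,0,0,0,0,0,0],[-0.1,0,0,0,0,0,0],[0,0,0,0,0,0,0]])

```text
time: 15.47
tool_pos: [0.6296, -0.0103, 0.0712]
tool_rot: [-0.0, 0.978, -0.208, -0.0]
contact_force: [1.4, -0.7, 0.1]
gripper_width: 0.5
grasp_force: 0.4
```

```bash
python3 - <<'E'
from h import *
where()
d=snap("l");e=d["side"];holes(e)
# ring by template match vs image i (ring at 242.47,181.12)
t=load("i")["side"]["img"]
g=lambda im:cv2.resize(im,None,fx=8,fy=8,interpolation=cv2.INTER_CUBIC)
tp=g(t[174:189,235:250]);im=g(e["img"][168:195,225:262])
r=cv2.matchTemplate(im,tp,cv2.TM_CCOEFF_NORMED);_,v,_,p=cv2.minMaxLoc(r);print(v,"ring shift px",225+p[0]/8-235,168+p[1]/8-174)
cv2.imwrite("pics/l_z.png",cv2.resize(e["img"][157:211,217:275],(644,600),interpolation=cv2.INTER_CUBIC))
E
```

```text
t 15.47 pos [ 0.6296 -0.0103  0.0712] toolx deg -24.04 flask xy mm [ 8.9 69.2] F [ 1.4 -0.7  0.1] w 0.5 tip 0.019
229.68 164.07 area 2.671875 wh [1.75  2.125]
230.62 169.08 area 1.53125 wh [1.    2.625]
221.41 179.56 area 11.375 wh [2.75 5.75]
231.99 178.7 area 3.96875 wh [2.5  2.25]
258.55 188.25 area 6.109375 wh [3.75 2.  ]
225.82 193.24 area 18.453125 wh [8.625 3.375]
0.3539145588874817 ring shift px 3.0 0.875
```

View pics/l_z.png

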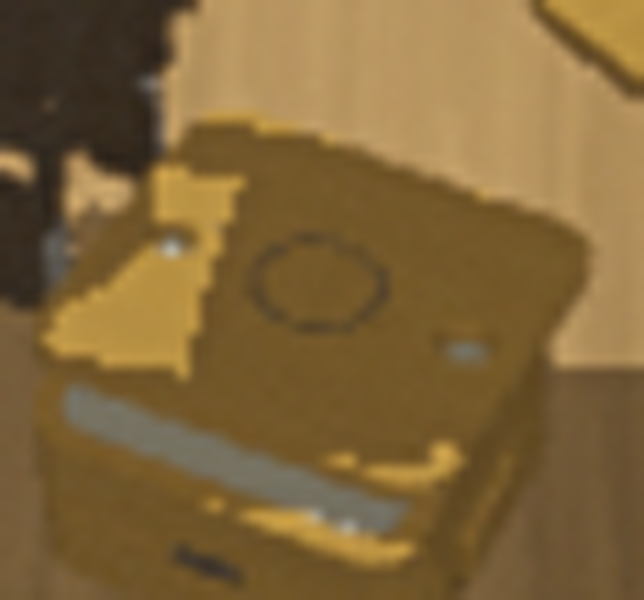

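The ring is now at (245.3,182.1), so the lid's y offset is about 0 and yaw is square. Last is the x push.

Call:
move_arm(rows=[[1.2,0,0,0,0,0,0],[1.3,0,-1,0,0,0,0],[0,0,-2.5,0,0,0,0],[0,0,-2.5,0,0,0,0],[0,0,-2,0,0,0,0],[0,0,0,0,0,-7,0],[0,0,0,0,0,-7,0],[0,0,0,0,0,-7,0],[0,0,0,0,0,-7,0],[0,0,0,0,0,-7,0],[0,0,0,0,0,-7,0],[0,0,0,0,0,-7,0],[0,0,0,0,0,-7,0],[0,0,0,0,0,-7,0],[0,0,0,0,0,-7,0],[0,0,0,0,0,-7,0],[0,0,0,0,0,-7,0],[0,0,0,0,0,-6,0]])

```text
time: 17.07
tool_pos: [0.6522, -0.0202, 0.1509]
tool_rot: [-0.001, 0.837, 0.547, -0.0]
contact_force: [-0.8, -0.6, -0.6]
gripper_width: 0.5
grasp_force: 0.0
```

Call:
move_arm(rows=[[-2.15,-2.35,0,0,0,0,0],[-2.15,-2.35,0,0,0,0,0],[-2.15,-2.35,0,0,0,0,0],[-2.15,-2.35,0,0,0,0,0],[0,0,0,0,0,0,0],[0,0,2,0,0,0,0],[0,0,2,0,0,0,0],[0,0,2,0,0,0,0],[0,0,2,0,0,0,0],[0,0,0,0,0,0,0],[0,0,0,0,0,0,0]])

```text
time: 17.98
tool_pos: [0.5309, -0.0603, 0.0702]
tool_rot: [-0.001, 0.839, 0.544, -0.001]
contact_force: [0.7, -0.0, 0.3]
gripper_width: 0.499
grasp_force: 0.0
```

```bash
python3 - <<'E'
from h import *
where()
E
```

```text
t 17.98 pos [ 0.5309 -0.0603  0.0702] toolx deg 65.96 flask xy mm [94.8 -0.6] F [ 0.7 -0.   0.3] w 0.499 tip 0.019
```

Call:
move_arm(rows=[[0,0,0.5,0,0,0,0],[0.4,0,0,0,0,0,0],[0.4,0,0,0,0,0,0],[0.4,0,0,0,0,0,0],[0.4,0,0,0,0,0,0],[0.3,0,0,0,0,0,0],[0,0,0,0,0,0,0]])

```text
time: 18.57
tool_pos: [0.54, -0.0429, 0.0667]
tool_rot: [0.0, 0.839, 0.545, 0.0]
contact_force: [-0.3, 0.3, -0.6]
gripper_width: 0.5
grasp_force: 0.0
```

Call:
move_arm(rows=[[0.1,0,0,0,0,0,0],[0.1,0,0,0,0,0,0],[0.1,0,0,0,0,0,0],[0.1,0,0,0,0,0,0],[0.1,0,0,0,0,0,0]])

```text
time: 18.98
tool_pos: [0.5414, -0.0396, 0.0664]
tool_rot: [0.0, 0.839, 0.544, -0.001]
contact_force: [-2.3, -3.4, 1.7]
gripper_width: 0.501
grasp_force: 2.0
```

Call:
move_arm(rows=[[0.1,0,0,0,0,0,0],[0.1,0,0,0,0,0,0],[0.1,0,0,0,0,0,0]])

```text
time: 19.23
tool_pos: [0.543, -0.0365, 0.0666]
tool_rot: [0.0, 0.839, 0.544, -0.0]
contact_force: [-1.3, -4.7, 2.6]
gripper_width: 0.501
grasp_force: 2.1
```

```bash
python3 - <<'E'
from h import *
where();holes(snap("m")["side"])
E
```

```text
t 19.23 pos [ 0.543  -0.0365  0.0666] toolx deg 65.95 flask xy mm [68.1  0.8] F [-1.3 -4.7  2.6] w 0.501 tip 0.019
244.43 165.82 area 16.0625 wh [2.75  7.375]
260.65 171.97 area 15.671875 wh [2.625 7.5  ]
231.23 179.73 area 2.609375 wh [2.125 1.625]
257.62 189.2 area 5.734375 wh [3.625 2.   ]
224.67 193.66 area 7.953125 wh [5.625 2.25 ]
```

Contact force is about 5 N, which is lid friction. Going on in 1 mm rows and watching for the drop.

Call:
move_arm(rows=[[0.1,0,0,0,0,0,0],[0.1,0,0,0,0,0,0],[0.1,0,0,0,0,0,0]])

```text
time: 19.58
tool_pos: [0.5441, -0.0328, 0.0661]
tool_rot: [-0.001, 0.839, 0.544, 0.0]
contact_force: [1.2, -0.0, -0.1]
gripper_width: 0.501
grasp_force: 0.0
```

Call:
move_arm(rows=[[0.1,0,0,0,0,0,0],[0.1,0,0,0,0,0,0]])

```text
time: 19.75
tool_pos: [0.5448, -0.031, 0.066]
tool_rot: [-0.0, 0.839, 0.544, 0.0]
contact_force: [0.7, -0.1, -0.0]
gripper_width: 0.504
grasp_force: 0.0
```

```bash
python3 - <<'E'
from h import *
where();holes(snap("n")["side"])
E
```

```text
t 19.75 pos [ 0.5448 -0.031   0.066 ] toolx deg 65.97 flask xy mm [62.4  0.1] F [ 0.7 -0.1 -0. ] w 0.504 tip 0.019
268.43 160.05 area 1.796875 wh [1.75 1.25]
243.7 167.3 area 15.859375 wh [2.625 7.75 ]
260.13 173.38 area 15.234375 wh [2.75 6.75]
229.72 182.94 area 9.3125 wh [3.875 3.25 ]
256.28 192.64 area 8.984375 wh [3.875 3.375]
```

Call:
move_arm(rows=[[-1,0,0,0,0,0,0],[-1,0,0,0,0,0,0],[-1,0,0,0,0,0,0],[0,0,-2.5,0,0,0,0],[0,0,-2.5,0,0,0,0],[0,0,-2.5,0,0,0,0],[-3,0,-2.5,0,0,0,0],[-3,0,-2.5,0,0,0,0],[-3,0,-2.5,0,0,0,0],[-3,0,0,0,0,0,0],[-3,0,0,0,0,0,0],[-3,0,0,0,0,0,0],[0,0,0,0,0,0,0],[0,0,0,0,0,0,0],[0,0,0,0,0,0,0]])

```text
time: 21.1
tool_pos: [0.4588, -0.2237, 0.2161]
tool_rot: [-0.0, 0.839, 0.544, 0.0]
contact_force: [0.3, 0.4, -1.4]
gripper_width: 0.504
grasp_force: 0.0
```

```bash
python3 - <<'E'
from h import *
where();d=snap("p");f=d["side"];holes(f,212,160,275,205)
lidrel((229.72,182.94),(256.28,192.64),f,.0625)
c,s=np.cos(FL[2]),np.sin(FL[2])
F2=(FL[0]-.003*c,FL[1]-.003*s,FL[2])
print("pins",proj(f,pose([[0,.042],[0,-.042]],.063,*F2)),"if FL",proj(f,pose([[0,.042],[0,-.042]],.063,*FL)))
print("top:");holes(d["top"],240,155,290,200)
print(proj(d["top"],pose([[0,.042],[0,-.042]],.063,*F2)))
# fit lid model: score edge strength of lid top outline (z) in side view
g=cv2.GaussianBlur(cv2.cvtColor(f["img"],cv2.COLOR_BGR2GRAY).astype(np.float32),(0,0),.7)
G=np.hypot(cv2.Sobel(g,5,1,0),cv2.Sobel(g,5,0,1))
from scipy.optimize import differential_evolution as de
O=outline(.054,.058,n=4);O=np.vstack([np.linspace(O[i],O[(i+1)%len(O)],12,endpoint=False) for i in range(len(O))])
def sc(p,zz=None):
    x,y,a,z,tx,ty=p;L=pose(O,0,0,0,a);X=np.c_[L[:,0]+x,L[:,1]+y,z+O[:,0]*tx+O[:,1]*ty]
    q=proj(f,X).astype(np.float32);return -float(cv2.remap(G,q[:,0][None],q[:,1][None],1).mean())
a=FL[2]
for k in(1,2):
  r=de(sc,[(.56,.585),(.01,.045),(a-.1,a+.1),(.055,.08),(-.15,.15),(-.1,.1)],seed=k,maxiter=150);print("lid top fit",r.x.round(4),r.fun)
E
```

```text
t 21.1 pos [ 0.4588 -0.2237  0.2161] toolx deg 65.89 flask xy mm [273.3  -0. ] F [ 0.3  0.4 -1.4] w 0.504 tip 0.019
229.76 182.75 area 10.09375 wh [4.    3.375]
256.3 192.55 area 10.296875 wh [4.    3.375]
A,B [0.6094 0.0145] [0.5333 0.0483] centre rel mm [-5.5 -1. ] yaw err deg 0.1 dist 83.3
pins [[229.71507108 182.05047609]
 [256.44561739 191.82044476]] if FL [[230.20656295 181.31488118]
 [256.90258154 191.05125468]]
top:
259.41 167.7 area 11.234375 wh [3.75  3.875]
249.76 189.23 area 11.578125 wh [3.875 3.875]
[[260.09892022 168.79602507]
 [250.48831625 190.54913662]]
lid top fit [ 0.5676  0.0209 -2.0283  0.0554  0.1481 -0.0861] -73.97924041748047
lid top fit [ 0.5674  0.0215 -2.0317  0.0558  0.1454 -0.0971] -73.8865966796875
```

```bash
python3 - <<'E'
from h import *
d=load("p");f,T=d["side"],d["top"]
for a,b in(((229.76,182.75),(259.41,167.7)),((256.3,192.55),(249.76,189.23))): print(tri([f,T],[a,b]))
g=lambda im:cv2.cvtColor(im,cv2.COLOR_BGR2GRAY)
c,s=np.cos(FL[2]),np.sin(FL[2]);C=(FL[0]-.0045*c,FL[1]-.0045*s,FL[2])
for y in(.035,0,-.035):
    P=lambda x,z:proj(f,pose([[x,y]],z,*C))[0]
    u=int(round(P(-.054,.055)[0]));v=int(P(-.054,.062)[1])
    print("y",y,"pred v: top edge",P(-.054,.062)[1].round(1),"under",P(-.054,.055)[1].round(1),"flask bottom",P(-.05,0)[1].round(1),"from",v-5,g(f["img"])[v-5:v+26,u])
for y in(.03,0,-.03):   # +x side far edge
    q=proj(f,pose([[.054,y]],.062,*C))[0];u,v=q.round().astype(int);print("+x far top edge y",y,"pred v",q[1].round(1),"from",v-6,g(f["img"])[v-6:v+7,u])
E
```

```text
(array([0.61130727, 0.014212  , 0.06355561]), np.float64(0.0029424425647948116))
(array([0.53526807, 0.04861424, 0.06393078]), np.float64(0.0029923464288640175))
y 0.035 pred v: top edge 197.2 under 198.7 flask bottom 209.1 from 192 [138 138 138 143 139 103  80  80  80  81  82  83  79  80  80  81  85  92
  88 104 150 151 149 148 149 150 148 148 148 149 149]
y 0 pred v: top edge 201.5 under 203.0 flask bottom 213.3 from 196 [139 138 137 141 139 101  78  80  81  81  74  55  73  83  80  80  83  91
  89  97 148 148 148 147 146 147 148 147 148 147 146]
y -0.035 pred v: top edge 205.9 under 207.4 flask bottom 217.6 from 200 [139 138 137 141 141 127  80  80  79  78  80  85  82  80  80  78  81  85
  84  93 141 141 141 139 140 139 140 139 139 137 139]
+x far top edge y 0.03 pred v 171.0 from 165 [141 140 141 142 141 141 138 137 140 139 139 138 137]
+x far top edge y 0 pred v 174.3 from 168 [143 143 143 143 144 144 138 136 137 137 139 137 139]
+x far top edge y -0.03 pred v 177.6 from 172 [142 142 142 142 141 139 136 138 137 136 137 139 138]
```

```bash
python3 -c "
from plant import manip
print(manip.job_done())"
```

```text
the job is handed in; nothing more can be done
None
```

The lid has dropped over both guide pins and lies flat on the flask as far as the cameras can show, and I handed the job in at about 21 s. After the drop I checked it only by measuring the images, because my 10 picture views were used up; I did not measure the bystanders again.

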